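# Hold the retaining plate over the shaker block for screwing

## Task

Slide the clear guard of the tube shaker fully open by its orange grip, then pick up the dark retaining plate by its red bow handle and lower it into the open bay, so that its four holes line up with the four threaded holes of the tube block. Keep it hovering there, level, still and about 10 mm above the block, never letting it touch the block, and finish while still holding it so that a colleague can start the screws. Do not disturb the other things on the bench.

Things in the scene. Friction and masses are not known exactly. Their poses are not given: they have to be found in the camera images.
- shaker: Fixed white tube shaker, 190 x 340 mm, rim 90 mm above the bench; origin at the centre of its underside, x across its depth, y along its length. Aluminium guard tracks on both long edges rise to 100 mm. Its -y half has an open-topped bay (126 mm in x, 145 mm in y, centred at x 0, y -85 mm) with the block in it; its +y half is solid and the guard parks over it.
- guard (a joint): Clear guard panel with grey edges, 156 x 160 mm, 5 mm thick, lying flat over the bay 92 to 97 mm above the bench and sliding along the shaker's +y: 0 = bay fully covered, 0.165 m = fully open (end stop). Starts up to 40 mm ajar. Slides with about 1.5 N of friction, stays where left.
- guard_grip (a point): Where to pinch the guard's orange upright grip: a fin 60 mm long along the shaker's x, 12 mm thick along its y, standing 40 mm above the panel (top 137 mm above the bench) at the panel's middle. This point is 14 mm below the fin's top, 123 mm above the bench.
- block: Fixed aluminium tube block in the bay, 84 x 124 mm, top face 66 mm above the bench (24 mm below the rim), with blue and yellow tube lids flush in its top; axes as the shaker's; origin at the centre of its underside.
- block_top (a point): Centre of the block's top face, 66 mm above the bench; axes as the shaker's (x short way, y long way of the block, z up).
- thread_a (a point): Threaded hole, 5 mm wide, seen as a black dot, in the block's top face at x -28, y -48 mm from block_top. The four threaded holes are at x +-28, y +-48 mm.
- thread_c (a point): The diagonally other threaded hole, at x +28, y +48 mm from block_top.
- plate: Loose dark steel retaining plate, 80 mm (x) x 120 mm (y), 5 mm thick, 0.2 to 0.4 kg, lying flat on the bench to the right of the shaker, handle up; origin at the centre of its underside. Four 11 mm through holes at x +-28, y +-48 mm. It fits the block either way round (half a turn is the same).
- plate_grip (a point): Centre of the plate's red bow handle bar, 44 mm above the plate's underside: the bar is 14 mm wide (plate x), 64 mm long (plate y), 16 mm high (36 to 52 mm above the underside), on two black posts, open beneath for 44 mm between them.
- hole_a (a point): Plate hole at x -28, y -48 mm in the plate's axes, at the underside.
- hole_c (a point): The diagonally other plate hole, at x +28, y +48 mm, at the underside.
- tube_rack: Bystander: loose red tube rack, 75 x 105 x 45 mm; origin under its centre. It and the plate lie in two places right of the shaker, one nearer the robot, one farther; which is which changes.
- tip_box: Bystander: loose green tip box with clear lid, 85 x 120 x 80 mm; origin under its centre.
- jar: Bystander: loose jar with blue lid, 56 mm wide, 75 mm high; origin under its centre.
- reagent: Bystander: loose amber bottle, 60 mm wide, 140 mm high; origin under its centre.
- screw_dish: Bystander: loose white dish, 80 mm wide, 20 mm high; origin under its centre.
- driver: Bystander: loose screwdriver with a red handle lying on the bench beyond the dish.
Mind the look-alikes: they are no part of the job. What is shaped like the plate but purple is not meant.

How it is judged:
By the outcome, as a careful person would: the job done as asked, in the order asked, and still so for the second after the job is handed in, while the arm keeps its last pose, push and grip.
It also fails if it takes over 54 s, if anything falls off the work surface, if the arm or the gripper's body presses on something with over 40 N, if the wrist force passes 120 N, or if a joint passes its speed limit or range.

## Robot

A 6-joint arm with a two-finger parallel gripper is mounted at the origin on the work surface. World frame = base frame: x ahead of the robot, y to its left, z up, the work surface at z = 0. Lengths are in m, angles in degrees, forces in N, time in s.
With the tool pointing down it reaches from about 0.375 to 0.9 m from the base axis. Payload 3.1 kg.
Tool frame: the origin (TCP) lies on the centre line of the jaws, within the pads' length; the fingertips stand 17 mm ahead of it and the grasp point (between the pads) lies 2 mm behind it; z points along the fingers, y is the line along which they close (so a half turn about z gives the same grasp; the last joint's range is limited). The gripper opens to 87 mm and grips with 3 to 60 N. Pads are 19 mm wide; open, the fingers measure 117 mm over their backs; the gripper's body (75 mm by 190 mm) begins 51 mm behind the grasp point.
Start: joints at [65.804, 30.224, 82.088, -0, 67.689, -10.227], TCP at [0.151, 0.607, 0.24] pointing down, gripper open.
Joint ranges: [-176.69, 176.69], [-43.24, 126.21], [12.49, 139.97], [-82, 262], [0, 151.66], [-163.58, 163.58]. Speed limits (degrees/s): [159.86, 159.86, 180, 180, 180, 180].

## Interface

Orientations are given as a 3x3 rotation matrix whose columns are the frame's x, y, z axes.
In Python, from rig import bot, imaging, finder gives the robot as it stands. The module is installed in compiled form; this text tells all that it offers.
- The arm moves only by the tool play_rows, never from a script. Its argument "motion" is a list that holds one entry, the list of rows, each a list of 6 numbers: the shift along the tool's x, y, z in parts of the range, where 1.0 means 50 cm, then the turn, a rotation vector about the tool's x, y, z in normalised numbers (1 is 120 degrees). In form: [[[dx, dy, dz, wx, wy, wz], ...]]. A call has 1 to 8 rows; each row is the pose to reach, as a shift and turn from the pose commanded when the call began, along the tool's axes at that moment; what a row does not reach only later rows make up. A row lasts 1/12 s, in which the tool goes at most 41.7 mm and 7.16 degrees, less where a joint would pass 70% of its speed; a pose out of reach is approached as far as the arm can. A shift or turn number past 1, either way, is cut back to 1. A call with a gripper value outside its range is refused whole. "fingers" is the finger opening in m, from 0 to 0.087, set as the call begins (left out, the last holds). The fingers move at their own pace and stop on an object; the grip force is fixed at half the most. Time passes only in rows, so rows that repeat a pose let the fingers close. It gives the time, the measured TCP pose, the force, the opening and the grip force at its end, in the units of the state.
- bot.read_state(): the state, without advancing time (a new reading comes with each control period).
- imaging.capture(name): name is "scene" or "top" or "wrist"; returns a dict with "frame" (384x512x3 uint8, red, green, blue), "camera_matrix" (3x3 intrinsics, pixels), "R" (3x3) and "t" (3): a world point X has camera coordinates R X + t. Camera axes: x right, y down, z forward; pixel columns grow to the right and rows downward; lengths in m; the calibration is good to about 2 mm. The wrist camera is an equidistant fisheye: a pixel r from the principal point sees the ray r / f radians off the axis. A picture is of the moment at which its call begins. There is no depth.
- bot.hand_in(): hands the job in; it is judged then, once.
Trained networks look in the newest picture that a camera, given by its name, has taken for a name from the list of things; names that differ only in an ending like _2 or _b are one class to them, and where a whole thing is asked for, a point or a joint stands for the part that bears it (a point fixed in the world has none). Each returns a list of dicts, best first, with "confidence" (0 to 1); they miss things now and then, are a little off and sometimes report something else, mostly with a low value. They report only what shows in the picture. A call takes as long as a camera call. They do not tell look-alikes from the thing itself.
- finder.recognise(camera, name): "at" ([x, y, z] in m, in world coordinates, good to about 4 mm: the middle of the surface that is visible of it).
- finder.outline_of(camera, name): "pixels" (384x512 bool, what is visible of it).
The state is a dict: "time_s": time; "joint_positions": joint angles; "qvel": joint speeds; "tau": joint torques, N m; "position": TCP position; "tcp_rot": TCP orientation; "force": force on the tool from outside, world axes, zero at the start; "moment": the same for the moment, N m; "opening": opening from 0.0 (shut) to 1.0 (fully open); "grasp_force": force on a finger pad.
Only numpy, scipy, OpenCV 4.12 (cv2) and the standard library are available. Lean on these libraries where they do the work, as an engineer would, in place of code of your own. Each camera call takes 0.05 s, during which the arm holds its last target. There are 200 camera calls.

## Working session

There is one attempt and no reset: what is moved stays moved. The work goes in short steps, Python scripts to look and compute and a tool call to move; the robot and the scene stay as the last step left them, time stands still between calls to the robot, and variables do not carry over. Pictures are saved under pics/ and viewed, at most 10 in all, crops included, and the job is handed in when it is done.

Besides the shell and the picture viewer there is one more tool, called after "Request:" as a command line: name --argument value ..., lists and objects as JSON in quotes. play_rows: Moves the arm, as the interface text tells. Its arguments: {"type":"object","properties":{"motion":{"type":"array"},"fingers":{"type":"number"}},"required":["motion"]}

```bash
mkdir -p pics; cat > h.py <<'E'
import numpy as np, cv2
from rig import bot, imaging, finder
np.set_printoptions(precision=4, suppress=True)
def save(c,n):
    d=imaging.capture(c); cv2.imwrite('pics/'+n+'.png', d['frame'][:,:,::-1]); return d
def proj(d,X):
    c=np.array(d['R'])@np.array(X)+np.array(d['t']); p=np.array(d['camera_matrix'])@c; return p[:2]/p[2]
def ray(d,uv,z):
    R=np.array(d['R']);t=np.array(d['t']);K=np.array(d['camera_matrix'])
    o=-R.T@t; v=R.T@np.linalg.solve(K,[uv[0],uv[1],1.]); return o+v*(z-o[2])/v[2]
E
python3 - <<'E'
from h import *
for c in ['top','scene']:
    d=save(c,c+'0'); print(c,-np.array(d['R']).T@d['t'], d['camera_matrix'][0])
    for n in ['shaker','guard','guard_grip','block','block_top','thread_a','thread_c','plate','plate_grip','hole_a','tube_rack','tip_box','jar','reagent','screw_dish','driver']:
        print(n,[(np.round(r['at'],3).tolist(),round(r['confidence'],2)) for r in finder.recognise(c,n)][:4])
s=bot.read_state(); print(s['time_s'],s['position'],s['tcp_rot'],s['force'])
E
```

```text
top [ 0.4645 -0.2036  1.487 ] [478.1375   0.     249.3397]
shaker [([0.499, 0.154, 0.088], 0.94), ([0.782, -0.152, 0.073], 0.29)]
guard [([0.514, 0.098, 0.1], 0.97), ([0.529, 0.015, 0.056], 0.54)]
guard_grip [([0.509, 0.088, 0.098], 0.71)]
block [([0.525, 0.012, 0.054], 0.58), ([0.791, 0.03, 0.081], 0.51)]
block_top [([0.789, 0.03, 0.078], 0.74)]
thread_a []
thread_c []
plate [([0.62, -0.216, 0.004], 0.67)]
plate_grip [([0.605, -0.611, 0.006], 0.94), ([0.621, -0.221, 0.002], 0.55)]
hole_a [([0.622, -0.22, 0.005], 0.75), ([0.6, -0.612, 0.003], 0.65)]
tube_rack [([0.447, -0.244, 0.044], 0.82), ([0.522, 0.014, 0.055], 0.25)]
tip_box [([0.792, 0.03, 0.079], 0.9)]
jar [([0.781, -0.152, 0.073], 0.8), ([0.442, -0.244, 0.045], 0.7), ([0.453, -0.44, 0.097], 0.37)]
reagent [([0.681, -0.448, 0.022], 0.33)]
screw_dish [([0.588, -0.448, 0.014], 0.82)]
driver [([0.682, -0.448, 0.024], 0.67), ([0.5, 0.156, 0.088], 0.26)]
scene [ 1.1706 -0.5943  0.7952] [387.6797   0.     253.8745]
shaker [([0.54, 0.094, 0.088], 0.59)]
guard [([0.522, 0.083, 0.098], 0.62)]
guard_grip [([0.528, 0.084, 0.095], 0.92)]

[... 207 characters left out ...]
1, 0.005], 0.45)]
plate [([0.631, -0.234, 0.002], 0.96), ([0.612, -0.615, 0.007], 0.72)]
plate_grip [([0.612, -0.618, 0.007], 0.97), ([0.628, -0.228, -0.001], 0.59)]
hole_a [([0.611, -0.616, 0.006], 0.88), ([0.634, -0.23, 0.003], 0.62)]
tube_rack [([0.63, -0.228, 0.001], 0.69), ([0.464, -0.251, 0.044], 0.61)]
tip_box [([0.817, 0.014, 0.075], 0.61)]
jar [([0.8, -0.158, 0.053], 0.89)]
reagent [([0.47, -0.454, 0.076], 0.59), ([0.54, 0.097, 0.088], 0.44)]
screw_dish [([0.585, -0.448, 0.014], 0.57)]
driver [([0.688, -0.453, 0.02], 0.67), ([0.52, 0.083, 0.096], 0.32)]
1.7 [0.1508 0.6065 0.2395] [[-0.9704  0.2414  0.    ]
 [ 0.2414  0.9704 -0.    ]
 [-0.     -0.     -1.    ]] [1.1039 0.3765 0.188 ]
```

View pics/top0.png

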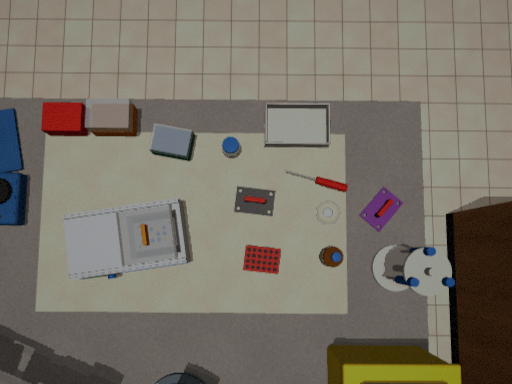

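View pics/scene0.png

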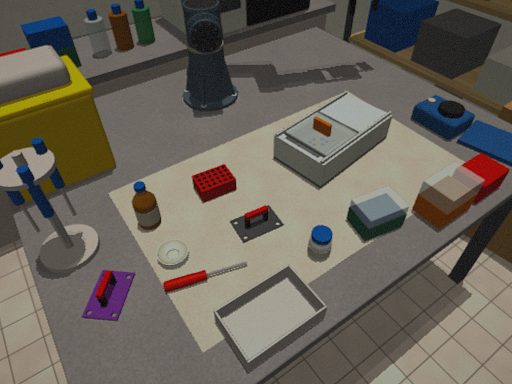

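The top view shows the shaker at about (125,238), turned a few degrees, with its orange fin at (145,235). The dark plate is at (255,200), the rack at (262,259) and the purple look-alike at (381,209). Next I'll zoom in for accurate poses.

```bash
python3 - <<'E'
from h import *
import pickle
d=imaging.capture('top'); f=d['frame']; pickle.dump({k:np.array(d[k]) for k in d},open('top.pkl','wb'))
a=cv2.resize(f[190:285,60:195],None,fx=5.9,fy=5.9,interpolation=cv2.INTER_CUBIC); cv2.imwrite('pics/a.png',a[:,:,::-1])
hsv=cv2.cvtColor(f,cv2.COLOR_RGB2HSV)
def rect(m,z,name):
    n,l,st,c=cv2.connectedComponentsWithStats(m.astype(np.uint8)); 
    for i in range(1,n):
        if st[i,4]>30:
            p=np.argwhere(l==i)[:,::-1]; w=np.array([ray(d,q,z)[:2] for q in p]); r=cv2.minAreaRect((w*1000).astype(np.float32))
            cc=np.cov(w.T); e=np.linalg.eigh(cc)[1][:,1]
            print(name,st[i],c[i],'c',w.mean(0),'minrect',r,'axis deg',np.degrees(np.arctan2(e[1],e[0])))
H,S,V=[hsv[...,i].astype(int) for i in range(3)]
w=np.zeros(H.shape,bool); w[210:260,125:165]=1
rect(w&(H>6)&(H<22)&(S>150),0.137,'fin')
w[:]=0; w[180:222,230:282]=1
rect(w&((H<8)|(H>172))&(S>120),0.052,'handle')
rect(w&(V<95),0.005,'plate')
o=finder.outline_of('top','shaker')
m=o[0]['pixels']; rect(m,0.095,'shaker')
o=finder.outline_of('top','plate'); rect(o[0]['pixels'],0.005,'plateNN')
E
```

```text
fin [141 225   8  20 115] [144.3826 234.5478] c [0.508  0.0903] minrect ((508.1537780761719, 90.28207397460938), (55.88787078857422, 15.658317565917969), 9.040410041809082) axis deg -169.93982587952797
handle [244 196  22   8 118] [254.4492 199.1695] c [ 0.6199 -0.2199] minrect ((619.9451293945312, -220.14208984375), (64.71379852294922, 16.499841690063477), 83.71688079833984) axis deg 83.40003995420102
plate [235 187  40  29 789] [254.1305 201.0025] c [ 0.6193 -0.2195] minrect ((619.8400268554688, -219.98011779785156), (118.4811782836914, 77.69169616699219), 83.56348419189453) axis deg 83.44475756050313
shaker [  62  198  128   81 8037] [125.6583 238.3108] c [0.4983 0.1532] minrect ((494.19970703125, 152.42625427246094), (203.0902862548828, 353.9033203125), 8.994153022766113) axis deg 99.18260052398442
plateNN [ 360  186   41   46 1014] [380.5108 208.64  ] c [ 0.5986 -0.6129] minrect ((599.8119506835938, -614.580322265625), (83.74330139160156, 125.51296997070312), 50.333675384521484) axis deg 145.21369015247788
```

View pics/a.png

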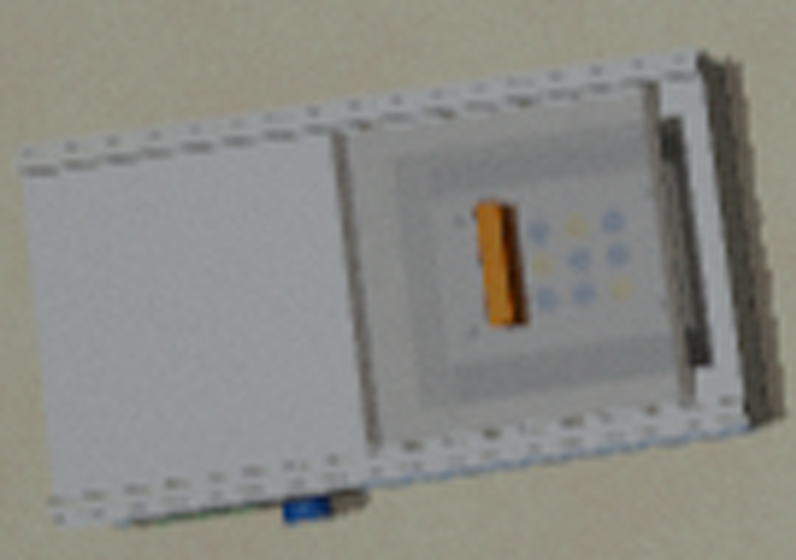

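The rows are not in the units I measure in: shifts go in shares of 50 cm and turns go in shares of 120 degrees. I convert before sending: -0.4711 m / 0.5 = -0.9422, -0.415 m / 0.5 = -0.83, -23 degrees / 120 = -0.1917.

Request:
play_rows --motion '[[[-0.9422,-0.83,0,0,0,-0.1917],[-0.9422,-0.83,0,0,0,-0.1917],[-0.9422,-0.83,0,0,0,-0.1917],[-0.9422,-0.83,0,0,0,-0.1917],[-0.9422,-0.83,0,0,0,-0.1917],[-0.9422,-0.83,0,0,0,-0.1917],[-0.9422,-0.83,0,0,0,-0.1917],[-0.9422,-0.83,0,0,0,-0.1917]]]' --fingers 0.05

```text
time_s: 2.52
position: [0.3388, 0.3344, 0.2399]
tcp_rot: [[-0.988, -0.157, 0.001], [-0.157, 0.988, 0.0], [-0.001, 0.0, -1.0]]
force: [0.4, -0.2, -0.2]
opening: 0.585
grasp_force: 0.0
```

In the tool's units: -0.2665 m / 0.5 = -0.533, -0.128 m / 0.5 = -0.256.

Request:
play_rows --motion '[[[-0.256,-0.533,0,0,0,0],[-0.256,-0.533,0,0,0,0],[-0.256,-0.533,0,0,0,0],[-0.256,-0.533,0,0,0,0],[-0.256,-0.533,0,0,0,0],[-0.256,-0.533,0,0,0,0],[-0.256,-0.533,0.08,0,0,0],[-0.256,-0.533,0.12,0,0,0]]]'

```text
time_s: 3.18
position: [0.5122, 0.0892, 0.1815]
tcp_rot: [[-0.988, -0.154, 0.012], [-0.154, 0.988, -0.002], [-0.011, -0.003, -1.0]]
force: [0.7, -0.5, -0.7]
opening: 0.575
grasp_force: 0.0
```

```bash
python3 - <<'E'
from h import *
d=save('wrist','w1'); s=bot.read_state(); print(s['time_s'],s['position'],s['tcp_rot'],d['camera_matrix'],-np.array(d['R']).T@d['t'])
for n in ['guard_grip','thread_a','block_top']: print(n,[(np.round(r['at'],3).tolist(),round(r['confidence'],2)) for r in finder.recognise('wrist',n)][:4])
E
```

```text
3.2333 [0.5078 0.0884 0.1741] [[-0.9883 -0.1525 -0.0033]
 [-0.1525  0.9883 -0.0014]
 [ 0.0035 -0.0009 -1.    ]] [[297.3186   0.     254.3507]
 [  0.     297.3186 192.2652]
 [  0.       0.       1.    ]] [0.4345 0.0771 0.3262]
guard_grip [([0.487, 0.086, 0.1], 0.78)]
thread_a []
block_top []
```

View pics/w1.png

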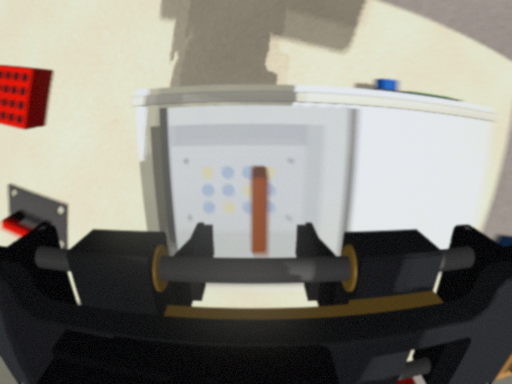

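The wrist view shows the fin at (260,210), midway between the fingers. The threaded holes show through the guard at (186,160), (290,160), (188,217) and (277,218).

In the tool's units: 0.055 m / 0.5 = 0.11, 0.04 m / 0.5 = 0.08.

Request:
play_rows --motion '[[[0,0,0.04,0,0,0],[0,0,0.08,0,0,0],[0,0,0.11,0,0,0],[0,0,0.11,0,0,0]]]'

```text
time_s: 3.72
position: [0.5045, 0.0944, 0.1242]
tcp_rot: [[-0.987, -0.159, -0.003], [-0.159, 0.987, 0.0], [0.003, 0.001, -1.0]]
force: [-0.4, 0.3, -0.3]
opening: 0.573
grasp_force: 0.0
```

Request:
play_rows --motion '[[[0,0,0,0,0,0],[0,0,0,0,0,0],[0,0,0,0,0,0],[0,0,0,0,0,0],[0,0,0,0,0,0],[0,0,0,0,0,0],[0,0,0,0,0,0]]]' --fingers 0.0

```text
time_s: 4.3
position: [0.5064, 0.0929, 0.1249]
tcp_rot: [[-0.988, -0.157, 0.001], [-0.157, 0.988, 0.0], [-0.001, 0.0, -1.0]]
force: [-0.2, -0.4, 3.7]
opening: 0.135
grasp_force: 30.0
```

In the tool's units: 0.12 m / 0.5 = 0.24, 0.115 m / 0.5 = 0.23.

Request:
play_rows --motion '[[[0,0.02,0,0,0,0],[0,0.06,0,0,0,0],[0,0.1,0,0,0,0],[0,0.14,0,0,0,0],[0,0.18,0,0,0,0],[0,0.21,0,0,0,0],[0,0.23,0,0,0,0],[0,0.24,0,0,0,0]]]'

```text
time_s: 4.97
position: [0.4876, 0.2129, 0.1249]
tcp_rot: [[-0.987, -0.158, 0.001], [-0.158, 0.987, 0.0], [-0.002, 0.0, -1.0]]
force: [0.3, -0.7, 4.1]
opening: 0.138
grasp_force: 30.0
```

In the tool's units: 0.017 m / 0.5 = 0.034, 0.015 m / 0.5 = 0.03.

Request:
play_rows --motion '[[[0,0.008,0,0,0,0],[0,0.016,0,0,0,0],[0,0.024,0,0,0,0],[0,0.03,0,0,0,0],[0,0.034,0,0,0,0],[0,0.034,0,0,0,0]]]'

```text
time_s: 5.47
position: [0.4852, 0.2285, 0.1249]
tcp_rot: [[-0.988, -0.156, 0.001], [-0.156, 0.988, 0.001], [-0.001, 0.001, -1.0]]
force: [0.9, -0.4, 5.7]
opening: 0.134
grasp_force: 30.0
```

In the tool's units: 0.01 m / 0.5 = 0.02, 0.008 m / 0.5 = 0.016.

Request:
play_rows --motion '[[[0,0.006,0,0,0,0],[0,0.012,0,0,0,0],[0,0.016,0,0,0,0],[0,0.02,0,0,0,0],[0,0.02,0,0,0,0]]]'

```text
time_s: 5.88
position: [0.4838, 0.2374, 0.1249]
tcp_rot: [[-0.988, -0.157, 0.001], [-0.157, 0.988, -0.001], [-0.001, -0.001, -1.0]]
force: [1.3, -3.1, 4.7]
opening: 0.137
grasp_force: 30.0
```

In the tool's units: 0.004 m / 0.5 = 0.008, 0.003 m / 0.5 = 0.006.

Request:
play_rows --motion '[[[0,0.004,0,0,0,0],[0,0.006,0,0,0,0],[0,0.008,0,0,0,0],[0,0.008,0,0,0,0]]]'

```text
time_s: 6.22
position: [0.4837, 0.2376, 0.1249]
tcp_rot: [[-0.987, -0.159, 0.001], [-0.159, 0.987, -0.008], [0.0, -0.008, -1.0]]
force: [3.6, -17.4, 6.4]
opening: 0.135
grasp_force: 30.1
```

In the tool's units: -0.11 m / 0.5 = -0.22, -0.07 m / 0.5 = -0.14.

Request:
play_rows --motion '[[[0,-0.008,0,0,0,0],[0,-0.008,0,0,0,0],[0,-0.008,0,0,0,0],[0,-0.008,-0.06,0,0,0],[0,-0.008,-0.14,0,0,0],[0,-0.008,-0.22,0,0,0]]]' --fingers 0.05

```text
time_s: 6.72
position: [0.4813, 0.2384, 0.234]
tcp_rot: [[-0.988, -0.157, -0.006], [-0.157, 0.988, -0.001], [0.006, 0.0, -1.0]]
force: [0.7, 0.1, -0.1]
opening: 0.504
grasp_force: 0.0
```

In the tool's units: -0.17 m / 0.5 = -0.34, -0.15 m / 0.5 = -0.3.

Request:
play_rows --motion '[[[-0.06,-0.08,0,0,0,0],[-0.1,-0.14,0,0,0,0],[-0.14,-0.22,0,0,0,0],[-0.14,-0.3,0,0,0,0],[-0.14,-0.34,0,0,0,0],[-0.14,-0.34,0,0,0,0],[-0.14,-0.34,0,0,0,0]]]'

```text
time_s: 7.3
position: [0.5785, 0.0806, 0.2337]
tcp_rot: [[-0.988, -0.154, -0.002], [-0.154, 0.988, 0.001], [0.002, 0.001, -1.0]]
force: [0.9, 0.1, 0.0]
opening: 0.571
grasp_force: 0.0
```

```bash
python3 - <<'E'
from h import *
import pickle
d=save('wrist','w2'); s=bot.read_state(); print(s['time_s'],s['position'],s['tcp_rot'],s['opening'],-np.array(d['R']).T@d['t'])
pickle.dump(({k:np.array(d[k]) for k in d},s),open('w2.pkl','wb'))
cv2.imwrite('pics/w2b.png',cv2.resize(d['frame'][100:300,90:400],None,fx=2.5,fy=2.5,interpolation=cv2.INTER_CUBIC)[:,:,::-1])
for n in ['thread_a','block_top']: print(n,[(np.round(r['at'],3).tolist(),round(r['confidence'],2)) for r in finder.recognise('wrist',n)][:6])
E
```

```text
7.35 [0.5782 0.0817 0.2338] [[-0.9877 -0.1562 -0.0021]
 [-0.1562  0.9877  0.0013]
 [ 0.0019  0.0016 -1.    ]] 0.574995111743604 [0.5028 0.0682 0.3794]
thread_a [([0.509, 0.076, 0.065], 0.67), ([0.616, -0.209, 0.007], 0.61)]
block_top [([0.516, 0.078, 0.065], 0.89)]
```

View pics/w2.png

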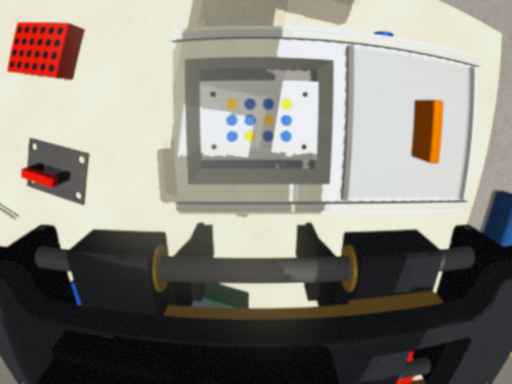

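The guard is fully open (fin at (427,130)) and the four threaded holes show clearly at (213,95), (305,95), (213,147) and (305,147).

```bash
cat >> h.py <<'E'
from scipy.optimize import least_squares
def fray(d,uv,z):
    R=np.array(d['R']);t=np.array(d['t']);K=np.array(d['camera_matrix'])
    v=np.array([uv[0]-K[0,2],uv[1]-K[1,2]]); r=np.hypot(*v); a=r/K[0,0]
    c=np.r_[v/r*np.sin(a),np.cos(a)]; o=-R.T@t; w=R.T@c; return o+w*(z-o[2])/w[2]
def blob(g,p,r=4,dark=True):
    x,y=p; w=g[y-r:y+r+1,x-r:x+r+1].astype(float); w=(np.median(w)-w) if dark else w-np.median(w)
    w=np.clip(w-0.3*w.max(),0,None); yy,xx=np.mgrid[y-r:y+r+1,x-r:x+r+1]; return np.array([(w*xx).sum(),(w*yy).sum()])/w.sum()
def fit(P,M):
    # P world xy points, M model xy points -> x,y,yaw
    f=lambda q:((M@np.array([[np.cos(q[2]),np.sin(q[2])],[-np.sin(q[2]),np.cos(q[2])]])+q[:2])-P).ravel()
    s=least_squares(f,[*P.mean(0),0.]); return s.x[:2],np.degrees(s.x[2]),f(s.x).reshape(-1,2)*1000
E
python3 - <<'E'
from h import *
import pickle
d,s=pickle.load(open('w2.pkl','rb')); g=cv2.cvtColor(d['frame'],cv2.COLOR_RGB2GRAY)
px=[blob(g,p) for p in [(213,95),(305,95),(213,147),(305,147)]]; print(np.array(px))
P=np.array([fray(d,p,0.066)[:2] for p in px])
M=np.array([[-28,-48],[-28,48],[28,-48],[28,48]])/1000
print(P); print(fit(P,M))
t=pickle.load(open('top.pkl','rb'))
cv2.imwrite('pics/p.png',cv2.resize(d['frame'][130:210,10:100],None,fx=6,fy=6,interpolation=cv2.INTER_CUBIC)[:,:,::-1])
E
```

```text
[[212.5881  93.7525]
 [304.6656  93.9853]
 [213.5588 146.4354]
 [303.5571 146.4443]]
[[0.4934 0.0233]
 [0.4785 0.1183]
 [0.5488 0.032 ]
 [0.5339 0.1269]]
(array([0.5136, 0.0751]), np.float64(8.924496005892312), array([[ 0.0376,  0.0817],
       [ 0.0602, -0.0919],
       [-0.0658,  0.0029],
       [-0.0321,  0.0073]]))
```

In the tool's units: -0.305 m / 0.5 = -0.61, 0.0057 m / 0.5 = 0.0114, 56 degrees / 120 = 0.4667.

Request:
play_rows --motion '[[[0.0114,-0.08,0,0,0,0.0583],[0.0114,-0.16,0,0,0,0.1167],[0.0114,-0.24,0,0,0,0.175],[0.0114,-0.32,0,0,0,0.2333],[0.0114,-0.4,0,0,0,0.2917],[0.0114,-0.48,0,0,0,0.35],[0.0114,-0.55,0,0,0,0.4083],[0.0114,-0.61,0,0,0,0.4667]]]' --fingers 0.06

```text
time_s: 8.12
position: [0.6217, -0.2216, 0.2345]
tcp_rot: [[-0.679, 0.734, 0.0], [0.734, 0.679, -0.0], [-0.0, 0.0, -1.0]]
force: [0.2, 0.6, 0.1]
opening: 0.688
grasp_force: 0.0
```

In the tool's units: 49.5 degrees / 120 = 0.4125.

Request:
play_rows --motion '[[[0,0,0,0,0,0.0583],[0,0,0,0,0,0.1167],[0,0,0,0,0,0.175],[0,0,0,0,0,0.2333],[0,0,0,0,0,0.2917],[0,0,0,0,0,0.35],[0,0,0,0,0,0.4083],[0,0,0,0,0,0.4125]]]'

```text
time_s: 8.78
position: [0.6216, -0.2188, 0.2344]
tcp_rot: [[0.112, 0.994, -0.0], [0.994, -0.112, 0.001], [0.001, -0.0, -1.0]]
force: [-0.1, -0.3, 0.3]
opening: 0.688
grasp_force: 0.0
```

```bash
python3 - <<'E'
from h import *
import pickle
d=save('wrist','w3'); s=bot.read_state(); print(s['time_s'],s['position'],s['tcp_rot'],s['opening'],-np.array(d['R']).T@d['t'])
pickle.dump(({k:np.array(d[k]) for k in d},s),open('w3.pkl','wb'))
print([r['at'] for r in finder.recognise('wrist','plate')])
E
```

```text
8.8333 [ 0.6215 -0.219   0.2344] [[ 0.1088  0.9941 -0.0004]
 [ 0.9941 -0.1088  0.0006]
 [ 0.0005 -0.0004 -1.    ]] 0.6923700964388751 [ 0.6299 -0.1432  0.38  ]
[[0.6234, -0.2153, 0.0054]]
```

View pics/w3.png

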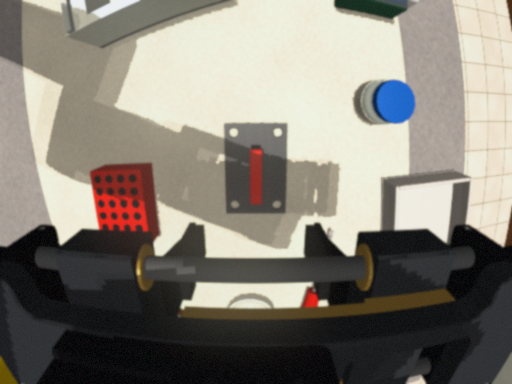

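The plate lies between the fingers, with holes at (234,132), (277,132), (234,204) and (277,204). I'll fit its pose from these.

```bash
python3 - <<'E'
from h import *
import pickle
d,s=pickle.load(open('w3.pkl','rb')); g=cv2.cvtColor(d['frame'],cv2.COLOR_RGB2GRAY)
px=[blob(g,p,5,False) for p in [(234,204),(234,132),(277,204),(277,132)]]; print(np.array(px))
P=np.array([fray(d,p,0.003)[:2] for p in px])
M=np.array([[-28,-48],[-28,48],[28,-48],[28,48]])/1000
c,y,r=fit(P,M); print(c,y,r)
R=np.array(s['tcp_rot']); print('delta tool',R.T@(np.r_[c,0.046-.002]-s['position']), 'tool y yaw',np.degrees(np.arctan2(R[1,1],R[0,1])))
E
```

```text
[[234.4683 203.9672]
 [233.2306 131.9104]
 [276.2643 203.9027]
 [277.3124 131.8414]]
[ 0.6225 -0.2203] -6.349032408771956 [[-0.0509 -0.1033]
 [-0.0929  0.1073]
 [ 0.0229 -0.0852]
 [ 0.1208  0.0812]]
delta tool [-0.0013  0.0012  0.1904] tool y yaw -6.246060407656982
```

Request:
play_rows --motion '[[[-0.002,0.002,0.07,0,0,0],[-0.002,0.002,0.14,0,0,0],[-0.002,0.002,0.21,0,0,0],[-0.002,0.002,0.28,0,0,0],[-0.002,0.002,0.33,0,0,0],[-0.002,0.002,0.364,0,0,0],[-0.002,0.002,0.382,0,0,0],[-0.002,0.002,0.382,0,0,0]]]'

```text
time_s: 9.55
position: [0.6208, -0.2207, 0.0411]
tcp_rot: [[0.11, 0.994, -0.004], [0.994, -0.11, 0.002], [0.002, -0.004, -1.0]]
force: [-0.8, 0.4, -0.9]
opening: 0.691
grasp_force: 0.0
```

Request:
play_rows --motion '[[[0,0,0,0,0,0],[0,0,0,0,0,0],[0,0,0,0,0,0],[0,0,0,0,0,0],[0,0,0,0,0,0],[0,0,0,0,0,0],[0,0,0,0,0,0],[0,0,0,0,0,0]]]' --fingers 0.0

```text
time_s: 10.22
position: [0.6221, -0.2221, 0.0438]
tcp_rot: [[0.113, 0.994, 0.0], [0.994, -0.113, -0.0], [-0.0, 0.0, -1.0]]
force: [-0.3, 0.8, 1.1]
opening: 0.167
grasp_force: 1.7
```

In the tool's units: -0.095 m / 0.5 = -0.19, -0.07 m / 0.5 = -0.14.

Request:
play_rows --motion '[[[0,0,0,0,0,0],[0,0,0,0,0,0],[0,0,-0.008,0,0,0],[0,0,-0.024,0,0,0],[0,0,-0.05,0,0,0],[0,0,-0.09,0,0,0],[0,0,-0.14,0,0,0],[0,0,-0.19,0,0,0]]]'

```text
time_s: 10.88
position: [0.6216, -0.2218, 0.1399]
tcp_rot: [[0.113, 0.994, -0.001], [0.994, -0.113, 0.001], [0.0, -0.001, -1.0]]
force: [0.1, -0.3, -2.6]
opening: 0.158
grasp_force: 30.0
```

In the tool's units: -0.11 m / 0.5 = -0.22, -0.105 m / 0.5 = -0.21.

Request:
play_rows --motion '[[[0,0,-0.06,0,0,0],[0,0,-0.12,0,0,0],[0,0,-0.18,0,0,0],[0,0,-0.21,0,0,0],[0,0,-0.22,0,0,0],[0,0,-0.22,0,0,0]]]'

```text
time_s: 11.38
position: [0.6226, -0.2223, 0.2512]
tcp_rot: [[0.113, 0.994, 0.004], [0.994, -0.113, -0.002], [-0.002, 0.004, -1.0]]
force: [-0.0, 0.0, -3.2]
opening: 0.158
grasp_force: 30.0
```

In the tool's units: 0.245 m / 0.5 = 0.49, 0.215 m / 0.5 = 0.43, -15.3 degrees / 120 = -0.1275.

Request:
play_rows --motion '[[[0.028,-0.014,0,0,0,-0.0083],[0.084,-0.042,0,0,0,-0.025],[0.15,-0.076,0,0,0,-0.0417],[0.22,-0.11,0,0,0,-0.0583],[0.29,-0.146,0,0,0,-0.075],[0.36,-0.18,0,0,0,-0.0917],[0.43,-0.216,0,0,0,-0.1083],[0.49,-0.246,0,0,0,-0.1275]]]'

```text
time_s: 12.05
position: [0.5244, 0.0376, 0.2468]
tcp_rot: [[-0.155, 0.988, -0.005], [0.988, 0.155, 0.001], [0.002, -0.005, -1.0]]
force: [0.3, -0.1, -2.0]
opening: 0.158
grasp_force: 30.0
```

```bash
python3 - <<'E'
from h import *
s=bot.read_state(); R=np.array(s['tcp_rot']); print(s['position'],R,np.degrees(np.arctan2(R[1,1],R[0,1])), R.T@(np.array([.5136,.0734,0.19])-s['position']))
E
```

```text
[0.5244 0.0376 0.2468] [[-0.1554  0.9878 -0.0052]
 [ 0.9878  0.1554  0.0014]
 [ 0.0022 -0.0049 -1.    ]] 8.942380225661903 [ 0.0369 -0.0048  0.0569]
```

In the tool's units: 0.06 m / 0.5 = 0.12, -0.005 m / 0.5 = -0.01.

Request:
play_rows --motion '[[[0.04,-0.006,0,0,0,0],[0.07,-0.01,0.01,0,0,0],[0.074,-0.01,0.04,0,0,0],[0.074,-0.01,0.08,0,0,0],[0.074,-0.01,0.11,0,0,0],[0.074,-0.01,0.12,0,0,0],[0.074,-0.01,0.12,0,0,0],[0.074,-0.01,0.12,0,0,0]]]'

```text
time_s: 12.72
position: [0.5165, 0.071, 0.188]
tcp_rot: [[-0.153, 0.988, -0.002], [0.988, 0.153, 0.0], [0.0, -0.002, -1.0]]
force: [-0.0, -0.0, -2.3]
opening: 0.155
grasp_force: 30.0
```

```bash
python3 - <<'E'
from h import *
import pickle
d=imaging.capture('wrist'); s=bot.read_state(); R=np.array(s['tcp_rot']); print(s['time_s'],s['position'],R,s['force'],s['moment'])
pickle.dump(({k:np.array(d[k]) for k in d},s),open('w4.pkl','wb'))
t=imaging.capture('top'); sc=imaging.capture('scene')
up=lambda f,k:cv2.resize(f,None,fx=k,fy=k,interpolation=cv2.INTER_CUBIC)
A=up(d['frame'][60:260,130:390],1.53)[:300,:398]; B=up(t['frame'][200:270,120:210],4.4)[:300,:398]; C=up(sc['frame'][90:190,260:400],2.8)[:300,:398]
cv=np.zeros((600,800,3),np.uint8)
for im,(y,x) in zip((A,B,C),((0,0),(0,400),(300,0))): cv[y:y+im.shape[0],x:x+im.shape[1]]=im
cv2.imwrite('pics/c1.png',cv[:,:,::-1])
E
```

```text
12.7667 [0.5171 0.0709 0.1887] [[-0.1533  0.9882  0.0002]
 [ 0.9882  0.1533 -0.    ]
 [-0.      0.0001 -1.    ]] [ 0.3779  0.3046 -1.3392] [-0.095   0.0322 -0.0076]
```

View pics/c1.png

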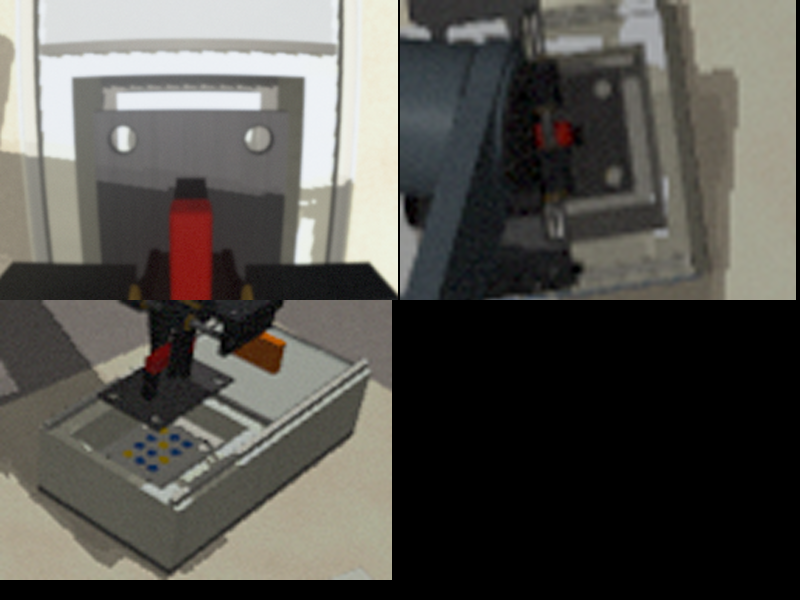

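The wrist crop shows the plate above the bay with its two far holes at about (210,151) and (299,150) in full-frame pixels. The top and scene crops agree with this, so I'll compute the offset.

```bash
cat > m.py <<'E'
from h import *
def held(d,s,px):
    zp=s['position'][2]-0.0438
    R=np.array(s['tcp_rot'])
    P=np.array([fray(d,p,zp+0.004)[:2] for p in px])
    M=np.array([[-28,48],[28,48]])/1000
    c,y,r=fit(P,M); ty=np.degrees(np.arctan2(R[1,1],R[0,1]))
    print('plate',c,y,r.ravel(),'toolyaw',ty,'bottom',zp,'inhand',(R.T@(np.r_[c,0]-s['position']))[:2]*1000)
    e=np.array([.5136,.0751])-c
    print('err tool x,y mm',(R.T@np.r_[e,0])[:2]*1000,'yaw err',8.92-y)
E
python3 - <<'E'
from m import *; import pickle
d,s=pickle.load(open('w4.pkl','rb')); g=d['frame'][...,1]
px=[blob(g,p,9,False) for p in [(210,151),(299,150)]]; print(px)
held(d,s,px)
E
```

```text
[array([209.9812, 150.0047]), array([292.4514, 148.5451])]
plate [0.5145 0.0735] 9.790321679983617 [-2.0377 -0.3515  2.0377  0.3515] toolyaw 8.815604575035458 bottom 0.14491791117744088 inhand [ 2.948 -2.18 ]
err tool x,y mm [ 1.7602 -0.636 ] yaw err -0.8703216799836166
```

```bash
cat >> m.py <<'E'
def circ(g,p,r0,w=4):
    g=cv2.GaussianBlur(g,(0,0),0.7).astype(np.float32); a=np.linspace(0,2*np.pi,72,endpoint=False); best=None
    for dx in np.arange(-w,w+.1,.25):
        for dy in np.arange(-w,w+.1,.25):
            for r in np.arange(r0-2,r0+2.1,.5):
                f=lambda q:cv2.remap(g,(p[0]+dx+q*np.cos(a))[None].astype(np.float32),(p[1]+dy+q*np.sin(a))[None].astype(np.float32),1)[0]
                v=np.clip(np.abs(f(r-1)-f(r+1)),0,60).mean()
                if best is None or v>best[0]: best=(v,p[0]+dx,p[1]+dy,r)
    return best
E
python3 - <<'E'
from m import *; import pickle
d,s=pickle.load(open('w4.pkl','rb')); g=d['frame'][...,1]
b=[circ(g,p,8.7) for p in [(210,151),(299,150)]]; print(b)
held(d,s,[q[1:3] for q in b])
E
```

```text
[(np.float32(45.946167), np.float64(210.5), np.float64(150.25), np.float64(7.699999999999999)), (np.float32(45.179184), np.float64(298.0), np.float64(150.25), np.float64(7.699999999999999))]
plate [0.5157 0.073 ] 8.821227455188327 [-0.4507 -0.0699  0.4507  0.0699] toolyaw 8.815604575035458 bottom 0.14491791117744088 inhand [ 2.3414 -1.0493]
err tool x,y mm [ 2.3668 -1.7667] yaw err 0.09877254481167341
```

In the tool's units: 0.063 m / 0.5 = 0.126, 0.062 m / 0.5 = 0.124.

Request:
play_rows --motion '[[[0.002,-0.002,0.01,0,0,0],[0.0048,-0.0044,0.036,0,0,0],[0.0048,-0.0044,0.066,0,0,0],[0.0048,-0.0044,0.092,0,0,0],[0.0048,-0.0044,0.112,0,0,0],[0.0048,-0.0044,0.124,0,0,0],[0.0048,-0.0044,0.126,0,0,0],[0.0048,-0.0044,0.126,0,0,0]]]'

```text
time_s: 13.53
position: [0.5144, 0.073, 0.1255]
tcp_rot: [[-0.153, 0.988, -0.0], [0.988, 0.153, 0.0], [0.0, -0.0, -1.0]]
force: [0.3, 0.2, -2.8]
opening: 0.158
grasp_force: 30.0
```

Request:
play_rows --motion '[[[0,0,0,0,0,0],[0,0,0,0,0,0],[0,0,0,0,0,0],[0,0,0,0,0,0]]]'

```text
time_s: 13.87
position: [0.5147, 0.0731, 0.1261]
tcp_rot: [[-0.154, 0.988, 0.001], [0.988, 0.154, -0.0], [-0.0, 0.001, -1.0]]
force: [-0.2, -0.1, -1.9]
opening: 0.155
grasp_force: 30.0
```

```bash
python3 - <<'E'
from m import *; import pickle
d=imaging.capture('wrist'); s=bot.read_state(); print(s['time_s'],s['position'],s['force'])
pickle.dump(({k:np.array(d[k]) for k in d},s),open('w5.pkl','wb'))
ps=[]
for i in range(4): imaging.capture('wrist'); ps.append(bot.read_state()['position'])
print(np.array(ps))
t=imaging.capture('top')
g=d['frame'][...,1]
b=[circ(g,p,8.2) for p in [(210,151),(299,150)]]; print(b)
held(d,s,[q[1:3] for q in b])
up=lambda f,k:cv2.resize(f,None,fx=k,fy=k,interpolation=cv2.INTER_CUBIC)
A=up(d['frame'][110:190,180:330],5.3)[:380,:795]; B=up(t['frame'][205:265,140:210],3.6)[:215]
cv=np.zeros((600,800,3),np.uint8); cv[:A.shape[0],:A.shape[1]]=A; cv[382:382+B.shape[0],:B.shape[1]]=B
cv2.imwrite('pics/c2.png',cv[:,:,::-1])
E
```

```text
13.9167 [0.5145 0.0731 0.126 ] [-0.7878 -0.1542 -2.5813]
[[0.5145 0.0731 0.1259]
 [0.5144 0.073  0.1258]
 [0.5144 0.0731 0.1257]
 [0.5143 0.0731 0.1257]]
[(np.float32(42.068428), np.float64(213.0), np.float64(152.25), np.float64(6.199999999999999)), (np.float32(48.87568), np.float64(297.75), np.float64(149.75), np.float64(7.699999999999999))]
plate [0.5162 0.0749] 10.545508721531109 [-1.1767 -0.219   1.1767  0.219 ] toolyaw 8.831910468421384 bottom 0.08217290331020688 inhand [1.5607 1.8153]
err tool x,y mm [ 0.6184 -2.5298] yaw err -1.6255087215311086
```

View pics/c2.png

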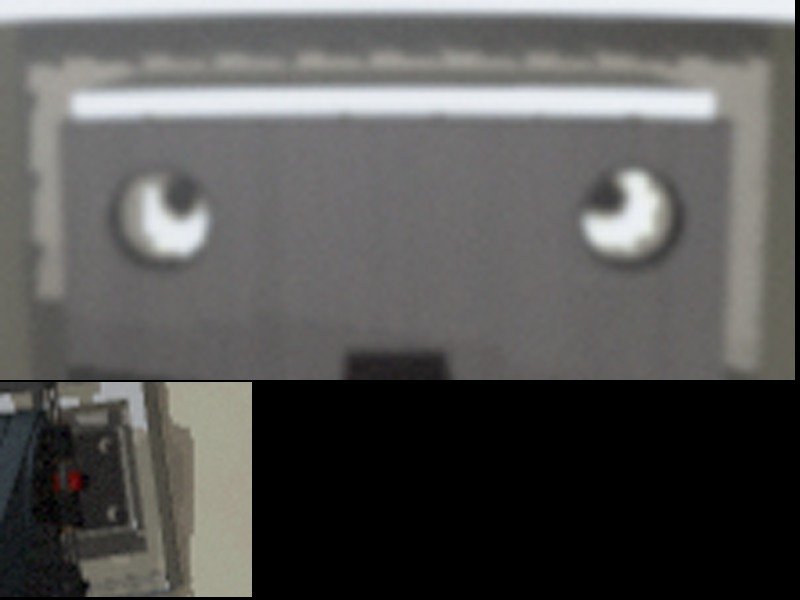

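The close wrist crop shows the threads through the plate holes: holes centred at (161,217) and (632,217), threads at (182,193) and (606,194) in crop pixels. That gives a direct relative measurement.

```bash
python3 - <<'E'
from m import *; import pickle
d,s=pickle.load(open('w5.pkl','rb')); R=np.array(s['tcp_rot'])
f=lambda u,v:((u+.5)/5.3-.5+180,(v+.5)/5.3-.5+110)
for zp in (0.081,0.0822,0.083):
    H=np.array([fray(d,f(*p),zp+.005)[:2] for p in [(161,217),(632,217)]])
    T=np.array([fray(d,f(*p),.066)[:2] for p in [(182,193),(606,194)]])
    dl=T-H; print(zp,'sep mm',np.linalg.norm(H[1]-H[0])*1e3,np.linalg.norm(T[1]-T[0])*1e3)
    for q in (*dl,dl.mean(0)): print('  tool',(R.T@np.r_[q,0])[:2]*1000)
    print(np.degrees(np.arctan2(*(H[1]-H[0])[::-1])),np.degrees(np.arctan2(*(T[1]-T[0])[::-1])))
    print('inhand',(R.T@(np.r_[H.mean(0),0]-s['position']))[:2]*1e3,'thread mid',T.mean(0), 'pred', np.array([.5136,.0751])+.048*np.array([-np.sin(np.radians(8.92)),np.cos(np.radians(8.92))]))
E
```

```text
0.081 sep mm 56.25790596761326 55.869527481469
  tool [ 0.3242 -0.0991]
  tool [ 0.1832 -0.4877]
  tool [ 0.2537 -0.2934]
8.81558704593359 8.670902401951102
inhand [49.829  -0.2183] thread mid [0.5064 0.1225] pred [0.5062 0.1225]
0.0822 sep mm 55.8941215467948 55.869527481469
  tool [ 0.1535 -0.2786]
  tool [ 0.0124 -0.3034]
  tool [ 0.083 -0.291]
8.81558704593359 8.670902401951102
inhand [49.9997 -0.2207] thread mid [0.5064 0.1225] pred [0.5062 0.1225]
0.083 sep mm 55.65159859958251 55.869527481469
  tool [ 0.0398 -0.3982]
  tool [-0.1014 -0.1805]
  tool [-0.0308 -0.2894]
8.815587045933585 8.670902401951102
inhand [50.1135 -0.2223] thread mid [0.5064 0.1225] pred [0.5062 0.1225]
```

In the tool's units: 0.006 m / 0.5 = 0.012, -0.0003 m / 0.5 = -0.0006.

Request:
play_rows --motion '[[[0,-0.0006,0.004,0,0,0],[0,-0.0006,0.008,0,0,0],[0,-0.0006,0.011,0,0,0],[0,-0.0006,0.012,0,0,0],[0,-0.0006,0.012,0,0,0],[0,-0.0006,0.012,0,0,0],[0,-0.0006,0.012,0,0,0],[0,-0.0006,0.012,0,0,0]]]'

```text
time_s: 14.83
position: [0.5141, 0.073, 0.1196]
tcp_rot: [[-0.154, 0.988, 0.0], [0.988, 0.154, -0.0], [-0.0, 0.0, -1.0]]
force: [-0.2, -0.4, -3.2]
opening: 0.156
grasp_force: 30.0
```

Request:
play_rows --motion '[[[0,0,0,0,0,0],[0,0,0,0,0,0],[0,0,0,0,0,0],[0,0,0,0,0,0],[0,0,0,0,0,0],[0,0,0,0,0,0]]]'

```text
time_s: 15.33
position: [0.514, 0.073, 0.1196]
tcp_rot: [[-0.154, 0.988, 0.0], [0.988, 0.154, -0.0], [-0.0, 0.0, -1.0]]
force: [-0.0, -0.4, -2.6]
opening: 0.158
grasp_force: 30.0
```

```bash
python3 - <<'E'
from m import *
d=imaging.capture('wrist'); s=bot.read_state(); print(s['time_s'],s['position'],s['force'],s['qvel'],s['grasp_force'])
sc=imaging.capture('scene')
up=lambda f,k:cv2.resize(f,None,fx=k,fy=k,interpolation=cv2.INTER_CUBIC)
A=up(d['frame'][110:190,180:330],5.3)[:380,:795]; B=up(sc['frame'][90:170,260:400],2.7)
cv=np.zeros((600,800,3),np.uint8); cv[:A.shape[0],:A.shape[1]]=A; cv[382:382+B.shape[0],:B.shape[1]]=B
cv2.imwrite('pics/c3.png',cv[:,:,::-1])
E
```

```text
15.3833 [0.514  0.073  0.1196] [-0.0388 -0.1558 -1.6954] [-0.0695 -0.068  -0.0685 -0.0037 -0.0055 -0.061 ] 29.999802857637405
```

View pics/c3.png

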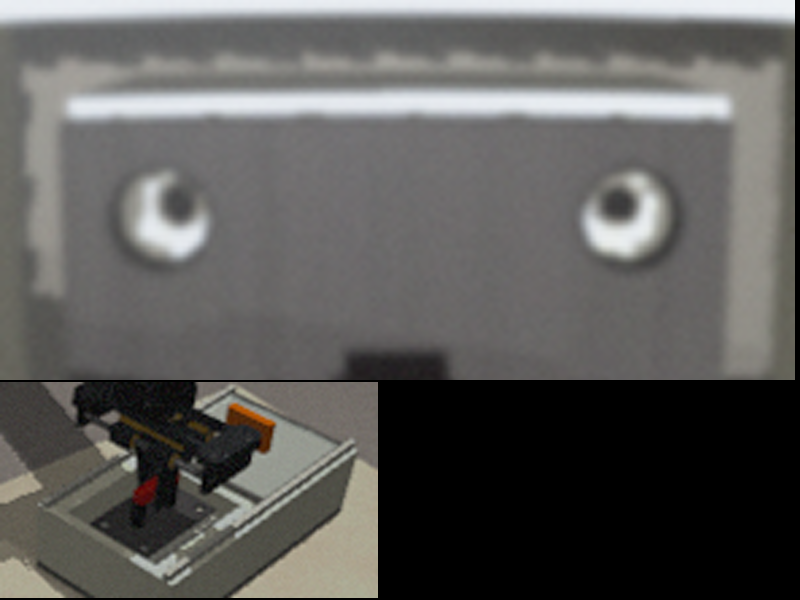

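The threads at (179,204) and (618,206) show inside the holes at (162,216) and (630,216), and the leftover shift is what the height gap and viewing angle should give. The plate is level and hovering with its underside at about 76 mm, and the guard is still open.

```bash
python3 -c "
from rig import bot
print(bot.hand_in())"
```

```text
the job is handed in; nothing more can be done
None
```

I slid the guard open to its end stop and handed the job in with the plate still gripped, level and still, about 10 mm above the block; the two far holes, the only ones the wrist camera could see, line up with their threads to about 0.3 mm.

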